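# Work the tight vent bung out of the oak wine dispenser

### The arm

A 7-joint arm with a two-finger parallel gripper is mounted at the origin on a cart in front of the work surface, level with it; the furniture and walls round the work are solid. World frame = base frame: x ahead of the robot, y to its left, z up, the work surface at z = 0. Lengths are in m, angles in rad, forces in N, time in s.
With the tool pointing down it reaches from about 0.4 to 0.925 m from the base axis. Payload 4.1 kg.
Tool frame: the origin (TCP) lies between the finger pads; the fingertips stand 14 mm ahead of it and the grasp point (between the pads) lies 5 mm behind it (robot.nose_length is the distance from the TCP to the fingertips, in m); z points along the fingers, y is the line along which they close (so a half turn about z gives the same grasp; the last joint's range is limited). The gripper opens to 85 mm and grips with 20 to 120 N. Pads are 22 mm wide; open, the fingers measure 114 mm over their backs; the gripper's body (76 mm by 85 mm) begins 54 mm behind the grasp point. The pads swing forward as they close: fully open they stand 13 mm farther back than shut.
Start: joints at [1.181, 0.398, 0.045, 1.537, -0.019, 1.207, -0.051], TCP at [0.186, -0.623, 0.245] pointing down, gripper open.
Joint ranges: [-2.82, 2.82], [-0.49, 2.23], [-1.37, 1.46], [0, 2.46], [-1.36, 4.5], [0.23, 2], [-2.94, 2.94]. Speed limits (rad/s): [2.57, 2.57, 3.14, 3.14, 3.14, 3.14, 3.14].

### API

Orientations are given as a unit quaternion [w, x, y, z].
In Python, from bench import robot gives the robot as it stands.
- The arm moves only by the tool arm_command, never from a script. Its argument "motion" is a list of rows, each an object with "slide": the shift along the tool's x, y, z in cm, a list of three; "turn": the turn, a rotation vector about the tool's x, y, z in rad, a list of three; "fingers": the finger opening in cm, from 0 to 8.54. In form: [{"slide": [tx, ty, tz], "turn": [rx, ry, rz], "fingers": fingers}, ...]. A call has exactly 10 rows; each row shifts and turns the commanded pose from where the row before left it, along the tool's axes as they then stand; what a row does not reach is not made up. A row lasts 1/10 s, in which the tool goes at most 50 mm and 8.59 degrees, less where a joint would pass 70% of its speed; a pose out of reach is approached as far as the arm can. A call with a gripper value outside its range is refused whole. The fingers move at their own pace and stop on an object; the grip force is fixed at half the most. Time passes only in rows, so rows that do not move let the fingers close, or fill a call up. It gives the time, the measured TCP pose, the force, the opening and the grip force at its end, in the units of the state.
- robot.state(): the state, without advancing time (a new reading comes with each control period).
- robot.read_camera(name): name is "scene" or "top"; returns the picture (384x512x3 uint8, blue, green, red); there is no depth.
- robot.camera_model(name): a dict with "fov_y" (degrees; the focal length in pixels is half the picture's height over the tangent of half this angle, whatever the lens; pixels are square), "cx", "cy" (the principal point, pixels), "eye" and "orientation" of the camera in the world. Camera axes: x right, y up, looking along -z (the intrinsics and any distortion apply to the point x, -y, -z); pixel columns grow to the right and rows downward; lengths in m; the calibration is good to about 2 mm. A picture is of the moment at which its call begins. camera_model takes no time and is no camera call.
- robot.hand_in(): hands the job in; it is judged then, once.
The state is a dict: "time": time; "joints": joint angles; "qvel": joint speeds; "tau": joint torques, N m; "position": TCP position; "ee_rot": TCP orientation; "ft_force": force on the tool from outside, world axes, zero at the start; "ft_torque": the same for the moment, N m; "width": finger opening in m; "gripper_force": force on a finger pad.
Only numpy, scipy, OpenCV 4.12 (cv2) and the standard library are available. Lean on these libraries where they do the work, as an engineer would, in place of code of your own. Each camera call takes 0.05 s, during which the arm holds its last target. There are 200 camera calls.

### The job

The bung in the top of the small oak wine dispenser is held fast by its bush and will not come straight up: rock its handle from side to side along the dispenser's long direction until both halves of the bush have given way, then draw it out. Leave the dispenser standing down in its stand and the glass, foil capsule and vacuum pump beside it where they are. Finish still holding the bung in the gripper, upright, still and just clear of its hole, a centimetre or three above it, touching nothing else.

Things in the scene. Friction and masses are not known exactly. Their poses are not given: they have to be found in the camera images.
- stand: low black steel tray 150 x 200 x 24 mm (x, y, z), fixed, place and yaw vary; origin under its centre. In it, same axes, stands the oak dispenser: a box 130 x 180 x 90 mm with iron bands, underside 8 mm above the worktop, long side along y, brass tap on the -x face reaching 95 mm from the centre.
- oak_box (a joint): height in m of the oak dispenser above its place in the stand: 0 standing down, grows as it is lifted. It is loose (1.6 kg, so about 16 N lifts it) and can only go up: it is lifted if the bung is pulled while the bush still holds it.
- mouth (a point): centre of the bung hole's mouth in the middle of the dispenser's top: upper face of a steel plate, 52 x 42 mm, with a 30 mm hole; 99 mm above the worktop. Axes as the stand's (x, y along the plate, z up).
- bung: bung, 107 mm tall, 90 g, round; origin at the centre of its foot, z up its axis. From the foot: steel bead 24 mm wide, 7 high; stem 15 wide; reddish ball 40 wide, centre at 45 mm; dark wooden handle 34 wide, 62 to 107 mm (straight 65 to 100). Seated, the ball rests in the mouth, the foot is 32 mm below the mouth, and the bung rocks about the ball's centre, 13 mm above the mouth.
- bung_foot (a point): centre of the underside of the bung's bead (the bung's origin)
- bung_grip (a point): point on the bung's axis inside the handle, 83 mm above the foot, a good place to grip
- bush_left (a joint): black bush half on the hole's +y side (stand's axes), m: 0 to 0.001 at the start, 0.009 fully back toward +y. Its lip overhangs the bead by 4 mm at 0, with 2.5 mm upward play; the bead is free of it once 5 mm back. Rocking the handle toward -y swings the foot to +y and pushes it: 11 degrees from upright does, 13 reaches its stop. Stiff (3.5 N), stays where pushed.
- bush_right (a joint): the same on the stand's -y side, sliding toward -y; pushed back when the handle is rocked toward +y.
- stem_glass_1: clear stemmed tasting glass, 65 mm across, 155 mm tall, bystander; origin under its centre
- foil_capsule_0: dark red foil capsule, 33 mm across, 51 mm tall, bystander; origin under its centre
- vacuum_pump: dark grey vacuum pump, 38 mm across, 106 mm tall, bystander; origin under its centre
There are look-alikes about, which are no part of the job. What is meant by the bung is not blue, turquoise or yellow, and is the larger of those in its own colour.

How it is judged:
By the outcome, as a careful person would: the job done as asked, in the order asked, and still so for the second after the job is handed in, while the arm keeps its last pose, push and grip.
It also fails if it takes over 35 s, if anything falls off the work surface, if the arm or the gripper's body presses on something with over 40 N, if the wrist force passes 120 N, or if a joint passes its speed limit or range.

## Working session

There is one attempt and no reset: what is moved stays moved. The work goes in short steps, Python scripts to look and compute and a tool call to move; the robot and the scene stay as the last step left them, time stands still between calls to the robot, and variables do not carry over. Pictures are saved under pics/ and viewed, at most 10 in all, crops included, and the job is handed in when it is done.

Besides the shell and the picture viewer there is one more tool, called after "Call:" as name(argument=value, ...) on one line, values as JSON. arm_command: Moves the arm, as the interface text tells. Its arguments: {"type":"object","properties":{"motion":{"type":"array","items":{"type":"object","properties":{"slide":{"type":"array","items":{"type":"number"}},"turn":{"type":"array","items":{"type":"number"}},"fingers":{"type":"number"}}}}},"required":["motion"]}

```bash
mkdir -p pics; python3 - <<'E'
from bench import robot
import cv2,numpy as np
for n in("scene","top"):
    cv2.imwrite(f"pics/{n}0.png",robot.read_camera(n)); print(n,robot.camera_model(n))
s=robot.state();print(s["position"],s["ee_rot"],s["time"],s["width"],robot.nose_length)
E
```

```text
scene {'fov_y': 46.044141202312815, 'cx': 255.7863595704229, 'cy': 189.00037957829534, 'eye': array([ 0.89681499, -0.85183626,  0.85226511]), 'orientation': array([0.88394475, 0.42947558, 0.08069447, 0.1663755 ])}
top {'fov_y': 47.64858305573307, 'cx': 261.7846565325073, 'cy': 196.69822006776454, 'eye': array([0.36136096, 0.02991937, 1.34931142]), 'orientation': array([ 0.71166904,  0.04334564, -0.05193576, -0.69925032])}
[ 0.18623595 -0.62219069  0.24437374] [-8.52371537e-04  9.89440510e-01  1.44936945e-01 -1.82993684e-04] 0.1 0.0853404986268126 0.014
```

View pics/scene0.png

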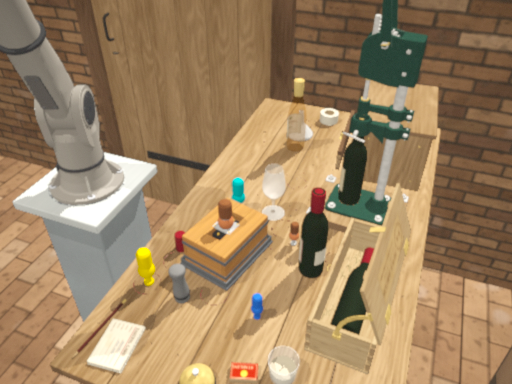

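View pics/top0.png

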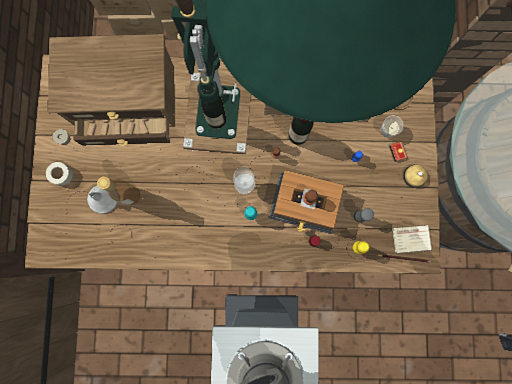

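Candidates for the bung: scene (225,215), which is reddish and stands in the dispenser, and scene (294,235), which is reddish, smaller and loose on the table. The turquoise, yellow and blue ones are excluded by colour. The one in the dispenser is the larger red one, so I'll confirm it in an enlarged crop.

```bash
python3 - <<'E'
import cv2,numpy as np
a=cv2.imread("pics/scene0.png")[165:315,160:310]; b=cv2.imread("pics/top0.png")[140:260,230:380]
a=cv2.resize(a,(600,600),interpolation=3)[:, :]; b=cv2.resize(b,(750,600),interpolation=3)
cv2.imwrite("pics/c1.png",a);cv2.imwrite("pics/c2.png",b)
E
```

```text
(no output)
```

View pics/c1.png

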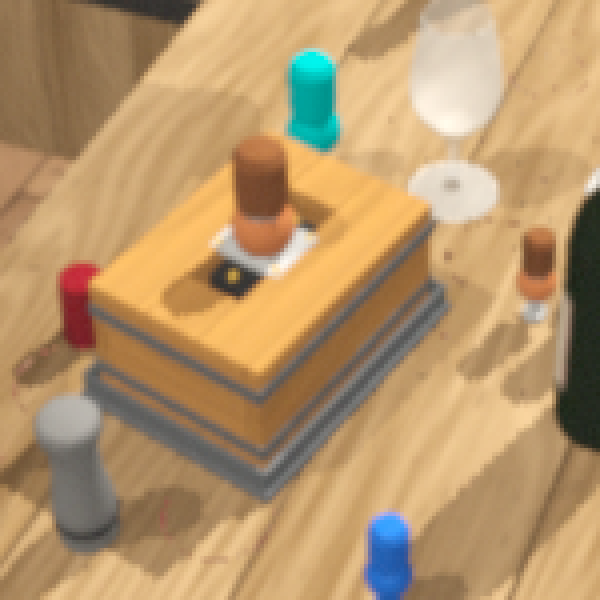

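View pics/c2.png

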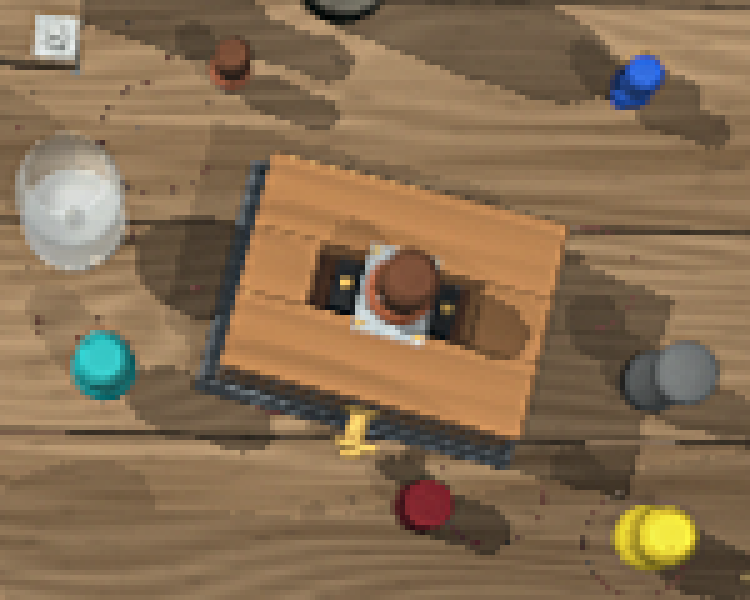

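The crops show the large reddish bung seated in the dispenser: handle top at about (312.5,194) in top and (225,202) in scene. The other red one at scene (294,235) is clearly smaller. Next I'll fit the stand pose.

```bash
cat > h.py <<'E'
import numpy as np
from scipy.spatial.transform import Rotation as R
from bench import robot
def proj(n,P):
    m=robot.camera_model(n);q=np.roll(m["orientation"],-1)
    c=R.from_quat(q).inv().apply(np.atleast_2d(P)-m["eye"])
    f=192/np.tan(np.radians(m["fov_y"]/2))
    return np.c_[m["cx"]+f*c[:,0]/-c[:,2],m["cy"]-f*c[:,1]/-c[:,2]]
def ray(n,uv,z):
    m=robot.camera_model(n);f=192/np.tan(np.radians(m["fov_y"]/2))
    d=R.from_quat(np.roll(m["orientation"],-1)).apply([(uv[0]-m["cx"])/f,-(uv[1]-m["cy"])/f,-1])
    return m["eye"]+d*(z-m["eye"][2])/d[2]
E
python3 - <<'E'
from h import *
from scipy.optimize import least_squares
t=lambda u,v:(230+u/5-.4,140+v/5-.4); s=lambda u,v:(160+u/4-.4,165+v/4-.4)
obs=[("top",t(272,155),( .065,.09,.098)),("top",t(566,228),(.065,-.09,.098)),("top",t(522,438),(-.065,-.09,.098)),("top",t(220,368),(-.065,.09,.098)),
("scene",s(92,285),(-.065,-.09,.098)),("scene",s(262,377),(.065,-.09,.098)),("scene",s(433,214),(.065,.09,.098)),
("top",t(413,268),(0,0,.174)),("scene",s(260,146),(0,0,.174))]
def W(p,o): 
    c,sn=np.cos(p[2]),np.sin(p[2]);return [p[0]+c*o[0]-sn*o[1],p[1]+sn*o[0]+c*o[1],o[2]]
f=lambda p:np.concatenate([proj(n,W(p,o))[0]-uv for n,uv,o in obs])
r=least_squares(f,[.5,-.1,-.2],loss="soft_l1");p=r.x
print(p,np.degrees(p[2]));print(f(p).reshape(-1,2).round(1))
print("glass etc", ray("top",t(70,215),0.0),"bung top only",ray("top",t(413,268),.174),ray("scene",s(260,146),.174))
print("pump top",ray("top",t(688,372),.106),"capsule top",ray("top",t(427,503),.051),"glass rim",ray("top",t(70,180),.155))
E
```

```text
[ 0.53133811 -0.1194825  -0.22022698] -12.618076535548028
[[-0.6 -1.6]
 [ 0.5 -1.9]
 [-0.2 -0.6]
 [-0.5 -1.3]
 [-1.8  0.5]
 [-0.7  0. ]
 [-0.3 -3.1]
 [-0.5  0.6]
 [-0.6  0.4]]
glass etc [0.58823922 0.07293835 0.        ] bung top only [ 0.53315601 -0.12077561  0.174     ] [ 0.53192217 -0.11757691  0.174     ]
pump top [ 0.48553022 -0.28817344  0.106     ] capsule top [ 0.40987213 -0.14505318  0.051     ] glass rim [0.5819593  0.06843825 0.155     ]
```

Call:
arm_command(motion=[{"slide": [3.4, -2.73, 0], "turn": [0, 0, 0], "fingers": 8.54}, {"slide": [3.4, -2.73, 0], "turn": [0, 0, 0], "fingers": 8.54}, {"slide": [3.4, -2.73, 0], "turn": [0, 0, 0], "fingers": 8.54}, {"slide": [3.4, -2.73, 0], "turn": [0, 0, 0], "fingers": 8.54}, {"slide": [3.4, -2.73, 0], "turn": [0, 0, 0], "fingers": 8.54}, {"slide": [3.4, -2.73, 0], "turn": [0, 0, 0], "fingers": 8.54}, {"slide": [3.4, -2.73, 0], "turn": [0, 0, 0], "fingers": 8.54}, {"slide": [3.4, -2.73, 0], "turn": [0, 0, 0], "fingers": 8.54}, {"slide": [3.4, -2.73, 0], "turn": [0, 0, 0], "fingers": 8.54}, {"slide": [3.4, -2.73, 0], "turn": [0, 0, 0], "fingers": 8.54}])

```text
time: 1.1
position: [0.4343, -0.262, 0.2451]
ee_rot: [0.0, 0.989, 0.145, -0.0]
ft_force: [0.0, -1.2, 0.3]
width: 0.0852
gripper_force: 0.0
```

Call:
arm_command(motion=[{"slide": [3.4, -2.75, 0], "turn": [0, 0, 0], "fingers": 8.54}, {"slide": [3.4, -2.75, 0], "turn": [0, 0, 0], "fingers": 8.54}, {"slide": [3.4, -2.75, 0], "turn": [0, 0, 0], "fingers": 8.54}, {"slide": [3.4, -2.75, 0], "turn": [0, 0, 0], "fingers": 8.54}, {"slide": [0, 0, 0], "turn": [0, 0, 0.128], "fingers": 8.54}, {"slide": [0, 0, 0], "turn": [0, 0, 0.128], "fingers": 8.54}, {"slide": [0, 0, 0], "turn": [0, 0, 0.128], "fingers": 8.54}, {"slide": [0, 0, 0], "turn": [0, 0, 0.128], "fingers": 8.54}, {"slide": [0, 0, 0], "turn": [0, 0, 0], "fingers": 8.54}, {"slide": [0, 0, 0], "turn": [0, 0, 0], "fingers": 8.54}])

```text
time: 2.1
position: [0.5323, -0.1193, 0.245]
ee_rot: [0.0, 0.994, -0.109, -0.0]
ft_force: [0.8, -0.5, -0.4]
width: 0.0857
gripper_force: 0.0
```

```bash
cat >> h.py <<'E'
def err(tgt,yawy):
    """remaining shift in tool axes (cm), rotvec to pointing-down with tool y along world angle yawy (deg)"""
    s=robot.state();T=R.from_quat(np.roll(s["ee_rot"],-1))
    a=np.radians(yawy);y=np.array([np.cos(a),np.sin(a),0]);z=np.array([0,0,-1.]);D=R.from_matrix(np.c_[np.cross(y,z),y,z])
    print("t",s["time"],"pos",s["position"].round(4),"slide",(T.inv().apply(np.array(tgt)-s["position"])*100).round(2),"turn",(T.inv()*D).as_rotvec().round(3),
     "w",round(s["width"],4),"gf",s["gripper_force"],"F",np.round(s["ft_force"],1),"M",np.round(s["ft_torque"],2))
E
python3 - <<'E'
from h import *;import cv2
err([.5325,-.119,.147],-102.6)
a=cv2.resize(robot.read_camera("scene")[140:300,150:310],(600,600),interpolation=3);b=cv2.resize(robot.read_camera("top")[150:250,250:370],(720,600),interpolation=3)
cv2.imwrite("pics/d1.png",a)
E
```

```text
t 2.1 pos [ 0.5323 -0.1193  0.245 ] slide [ 0.02 -0.03  9.8 ] turn [0.    0.001 0.002] w 0.0857 gf 0.0 F [ 0.8 -0.5 -0.4] M [-0.03 -0.01  0.05]
```

View pics/d1.png

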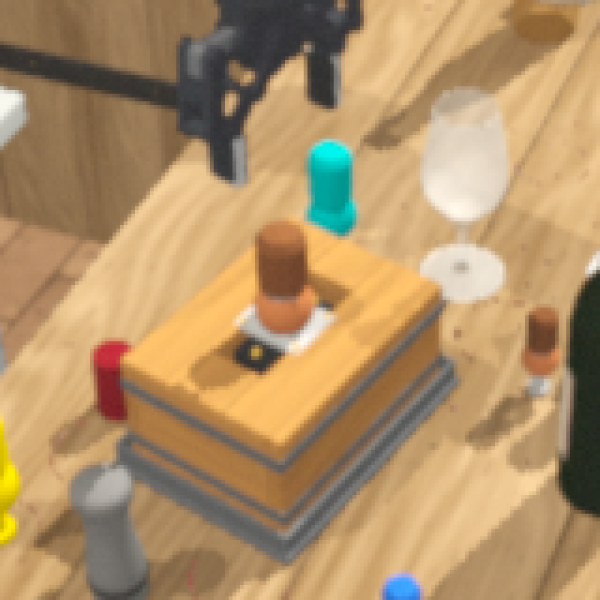

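Call:
arm_command(motion=[{"slide": [0, 0, 1.63], "turn": [0, 0, 0], "fingers": 8.54}, {"slide": [0, 0, 1.63], "turn": [0, 0, 0], "fingers": 8.54}, {"slide": [0, 0, 1.63], "turn": [0, 0, 0], "fingers": 8.54}, {"slide": [0, 0, 1.63], "turn": [0, 0, 0], "fingers": 8.54}, {"slide": [0, 0, 1.63], "turn": [0, 0, 0], "fingers": 8.54}, {"slide": [0, 0, 1.63], "turn": [0, 0, 0], "fingers": 8.54}, {"slide": [0, 0, 0], "turn": [0, 0, 0], "fingers": 5.5}, {"slide": [0, 0, 0], "turn": [0, 0, 0], "fingers": 4.5}, {"slide": [0, 0, 0], "turn": [0, 0, 0], "fingers": 4.2}, {"slide": [0, 0, 0], "turn": [0, 0, 0], "fingers": 4.0}])

```text
time: 3.2
position: [0.5333, -0.1194, 0.1485]
ee_rot: [0.0, 0.994, -0.11, 0.001]
ft_force: [0.1, -0.3, 0.2]
width: 0.0403
gripper_force: 0.0
```

```bash
python3 - <<'E'
from h import *;import cv2
err([.5325,-.119,.147],-102.6)
a=cv2.resize(robot.read_camera("scene")[165:255,180:270],(600,600),interpolation=3);b=cv2.resize(robot.read_camera("top")[170:220,285:345],(720,600),interpolation=3)
cv2.imwrite("pics/e1.png",a)
E
```

```text
t 3.2 pos [ 0.5333 -0.1194  0.1485] slide [-0.09 -0.02  0.15] turn [ 0.    -0.002 -0.001] w 0.0403 gf 0.0 F [ 0.1 -0.3  0.2] M [-0.03 -0.04  0.07]
```

View pics/e1.png

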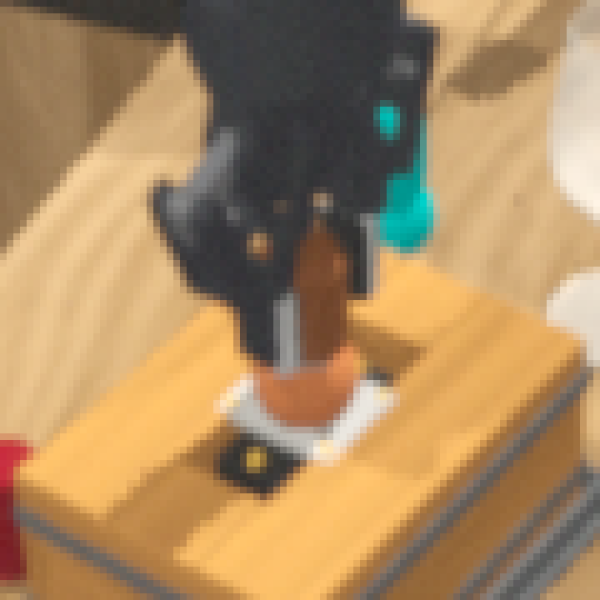

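The fingers straddle the handle at about crop (320,300), clear of the plate. Closing now.

Call:
arm_command(motion=[{"slide": [0, 0, 0], "turn": [0, 0, 0], "fingers": 3.6}, {"slide": [0, 0, 0], "turn": [0, 0, 0], "fingers": 3.3}, {"slide": [0, 0, 0], "turn": [0, 0, 0], "fingers": 2.8}, {"slide": [0, 0, 0], "turn": [0, 0, 0], "fingers": 2.0}, {"slide": [0, 0, 0], "turn": [0, 0, 0], "fingers": 2.0}, {"slide": [0, 0, 0], "turn": [0, 0, 0], "fingers": 2.0}, {"slide": [0, 0, 0], "turn": [0, 0, 0], "fingers": 2.0}, {"slide": [0, 0, 0], "turn": [0, 0, 0], "fingers": 2.0}, {"slide": [0, 0, 0], "turn": [0, 0, 0], "fingers": 2.0}, {"slide": [0, 0, 0], "turn": [0, 0, 0], "fingers": 2.0}])

```text
time: 4.3
position: [0.5328, -0.1195, 0.148]
ee_rot: [0.0, 0.994, -0.11, 0.0]
ft_force: [0.1, -0.9, 4.4]
width: 0.0324
gripper_force: 59.3
```

```bash
python3 - <<'E'
from h import *
err([.5325,-.119,.147],-102.6)
E
```

```text
t 4.3 pos [ 0.5328 -0.1195  0.148 ] slide [-0.05 -0.04  0.1 ] turn [ 0.    -0.001 -0.001] w 0.0324 gf 59.34632227756083 F [ 0.1 -0.9  4.4] M [-0.09  0.26 -0.01]
```

Call:
arm_command(motion=[{"slide": [0, 0.11, 0.0], "turn": [0.03, 0, 0], "fingers": 2}, {"slide": [0, 0.11, 0.0], "turn": [0.03, 0, 0], "fingers": 2}, {"slide": [0, 0.11, 0.0], "turn": [0.03, 0, 0], "fingers": 2}, {"slide": [0, 0.11, 0.0], "turn": [0.03, 0, 0], "fingers": 2}, {"slide": [0, 0.11, 0.0], "turn": [0.03, 0, 0], "fingers": 2}, {"slide": [0, 0.11, 0.0], "turn": [0.03, 0, 0], "fingers": 2}, {"slide": [0, 0.11, 0.0], "turn": [0.03, 0, 0], "fingers": 2}, {"slide": [0, 0.055, 0.0], "turn": [0.015, 0, 0], "fingers": 2}, {"slide": [0, 0, 0], "turn": [0, 0, 0], "fingers": 2}, {"slide": [0, 0, 0], "turn": [0, 0, 0], "fingers": 2}])

```text
time: 5.3
position: [0.5311, -0.1287, 0.1479]
ee_rot: [-0.111, 0.988, -0.11, 0.013]
ft_force: [-2.3, -1.8, 9.4]
width: 0.0326
gripper_force: 60.4
```

```bash
python3 - <<'E'
from h import *
err([.5328,-.1195,.148],-102.6)
import cv2
a=cv2.resize(robot.read_camera("scene")[165:255,180:270],(600,600),interpolation=3)
cv2.imwrite("pics/f1.png",a)
E
```

```text
t 5.3 pos [ 0.5311 -0.1287  0.1479] slide [-0.04 -0.91  0.19] turn [-0.224 -0.002 -0.002] w 0.0326 gf 60.3859470365569 F [-2.3 -1.8  9.4] M [-0.54  0.65  0.11]
```

View pics/f1.png

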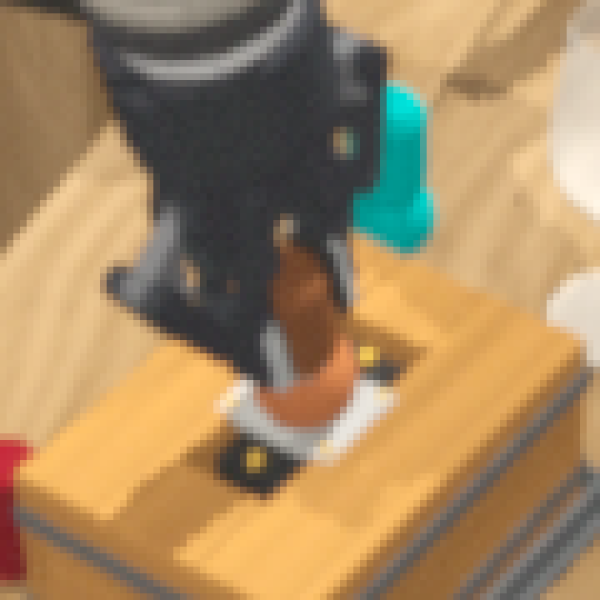

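The bung is tilted about 12.8° toward -y, and the bush mark has appeared at crop (372,355). I'll rock slightly further to be sure.

Call:
arm_command(motion=[{"slide": [0, 0.055, 0.0], "turn": [0.015, 0, 0], "fingers": 2}, {"slide": [0, 0.035, 0.0], "turn": [0.01, 0, 0], "fingers": 2}, {"slide": [0, 0, 0], "turn": [0, 0, 0], "fingers": 2}, {"slide": [0, 0, 0], "turn": [0, 0, 0], "fingers": 2}, {"slide": [0, 0, 0], "turn": [0, 0, 0], "fingers": 2}, {"slide": [0, 0, 0], "turn": [0, 0, 0], "fingers": 2}, {"slide": [0, 0, 0], "turn": [0, 0, 0], "fingers": 2}, {"slide": [0, 0, 0], "turn": [0, 0, 0], "fingers": 2}, {"slide": [0, 0, 0], "turn": [0, 0, 0], "fingers": 2}, {"slide": [0, 0, 0], "turn": [0, 0, 0], "fingers": 2}])

```text
time: 6.35
position: [0.531, -0.1289, 0.1472]
ee_rot: [-0.123, 0.986, -0.11, 0.014]
ft_force: [-1.0, -1.5, 7.4]
width: 0.0323
gripper_force: 60.1
```

```bash
python3 - <<'E'
from h import *
err([.5328,-.1195,.148],-102.6)
E
```

```text
t 6.35 pos [ 0.531  -0.1289  0.1472] slide [-0.03 -0.95  0.16] turn [-0.249 -0.002 -0.001] w 0.0323 gf 60.07706130389124 F [-1.  -1.5  7.4] M [-0.47  0.37  0.07]
```

Call:
arm_command(motion=[{"slide": [0, -0.183, 0.0], "turn": [-0.05, 0, 0], "fingers": 2}, {"slide": [0, -0.183, 0.0], "turn": [-0.05, 0, 0], "fingers": 2}, {"slide": [0, -0.183, 0.0], "turn": [-0.05, 0, 0], "fingers": 2}, {"slide": [0, -0.183, 0.0], "turn": [-0.05, 0, 0], "fingers": 2}, {"slide": [0, -0.183, 0.0], "turn": [-0.05, 0, 0], "fingers": 2}, {"slide": [0, -0.183, 0.0], "turn": [-0.05, 0, 0], "fingers": 2}, {"slide": [0, -0.183, 0.0], "turn": [-0.05, 0, 0], "fingers": 2}, {"slide": [0, -0.183, 0.0], "turn": [-0.05, 0, 0], "fingers": 2}, {"slide": [0, -0.146, 0.0], "turn": [-0.04, 0, 0], "fingers": 2}, {"slide": [0, 0, 0], "turn": [0, 0, 0], "fingers": 2}])

```text
time: 7.35
position: [0.5351, -0.1109, 0.1486]
ee_rot: [0.095, 0.99, -0.108, -0.01]
ft_force: [-2.0, 1.3, 10.4]
width: 0.0325
gripper_force: 60.9
```

Call:
arm_command(motion=[{"slide": [0, -0.11, 0.0], "turn": [-0.03, 0, 0], "fingers": 2}, {"slide": [0, -0.073, 0], "turn": [-0.02, 0, 0], "fingers": 2}, {"slide": [0, 0, 0], "turn": [0, 0, 0], "fingers": 2}, {"slide": [0, 0, 0], "turn": [0, 0, 0], "fingers": 2}, {"slide": [0, 0, 0], "turn": [0, 0, 0], "fingers": 2}, {"slide": [0, 0, 0], "turn": [0, 0, 0], "fingers": 2}, {"slide": [0, 0, 0], "turn": [0, 0, 0], "fingers": 2}, {"slide": [0, 0, 0], "turn": [0, 0, 0], "fingers": 2}, {"slide": [0, 0, 0], "turn": [0, 0, 0], "fingers": 2}, {"slide": [0, 0, 0], "turn": [0, 0, 0], "fingers": 2}])

```text
time: 8.35
position: [0.5352, -0.1101, 0.1477]
ee_rot: [0.118, 0.987, -0.11, -0.012]
ft_force: [-0.5, 1.0, 6.8]
width: 0.0323
gripper_force: 60.6
```

```bash
python3 - <<'E'
from h import *
err([.5328,-.1195,.148],-102.6)
import cv2
a=cv2.resize(robot.read_camera("scene")[165:255,180:270],(600,600),interpolation=3)
cv2.imwrite("pics/g1.png",a)
E
```

```text
t 8.35 pos [ 0.5352 -0.1101  0.1477] slide [-0.03  0.95  0.2 ] turn [ 0.239 -0.001 -0.001] w 0.0323 gf 60.63018087297678 F [-0.5  1.   6.8] M [ 0.5   0.18 -0.03]
```

View pics/g1.png

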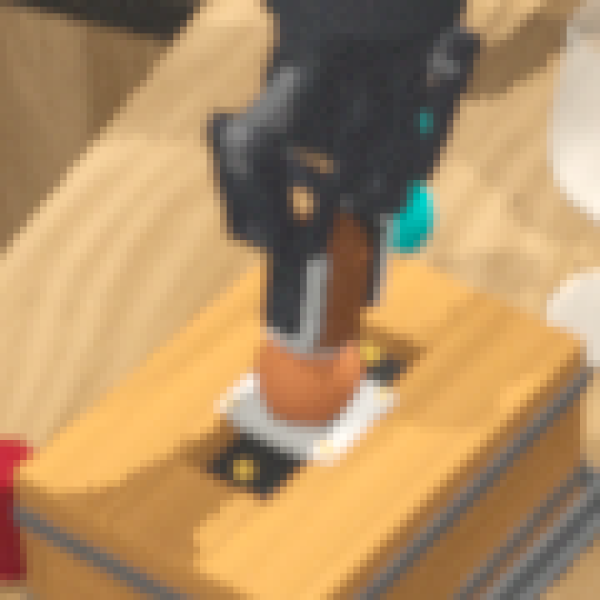

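The near bush mark moved from crop (256,460) to (242,468). I'll convert both marks to millimetres.

```bash
python3 - <<'E'
from h import *;import cv2
a=np.radians(-12.62);c=np.array([.5325,-.119]);ey=np.array([-np.sin(a),np.cos(a)])
full=lambda u,v:(180+u/6.667-.4,165+v/6.667-.4)
for n in "e1 f1 g1".split():
    im=cv2.imread(f"pics/{n}.png").astype(int)
    for nm,(x0,x1,y0,y1) in dict(near=(215,285,435,495),far=(352,395,335,375)).items():
        p=im[y0:y1,x0:x1];w=np.clip(p[...,2]-p[...,0]-60,0,None)*(p[...,1]>110)
        if w.sum()==0: print(n,nm,"none");continue
        v,u=np.mgrid[y0:y1,x0:x1];uv=((u*w).sum()/w.sum(),(v*w).sum()/w.sum())
        q=ray("scene",full(*uv),.095)[:2]-c
        print(n,nm,np.round(uv,1),"y mm",(q@ey*1000).round(1),"x mm",((q@[np.cos(a),np.sin(a)])*1000).round(1))
E
```

```text
e1 near [245.  476.6] y mm -40.4 x mm 1.6
e1 far [368.1 352.1] y mm 38.5 x mm -1.1
f1 near [244.9 474.3] y mm -39.5 x mm 0.9
f1 far [369.3 350.9] y mm 39.3 x mm -1.2
g1 near [241.5 480.6] y mm -42.7 x mm 1.9
g1 far [368.7 351. ] y mm 39.2 x mm -1.3
```

```bash
python3 - <<'E'
from h import *
a=np.radians(-12.62);c=np.array([.5325,-.119]);ey=np.array([-np.sin(a),np.cos(a)])
full=lambda u,v:(180+u/6.667-.4,165+v/6.667-.4)
t=lambda u,v:(230+u/5-.4,140+v/5-.4)
for n,q in dict(near0=ray("scene",full(256,460),.095),near1=ray("scene",full(242,468),.095),far=ray("scene",full(371,355),.095),top0far=ray("top",t(346,283),.095),top0near=ray("top",t(447,310),.095)).items(): print(n,((q[:2]-c)@ey*1000).round(1))
E
```

```text
near0 -31.4
near1 -37.5
far 37.8
top0far 27.1
top0near -33.6
```

Call:
arm_command(motion=[{"slide": [0, -0.073, 0.0], "turn": [-0.02, 0, 0], "fingers": 2}, {"slide": [0, -0.055, 0], "turn": [-0.015, 0, 0], "fingers": 2}, {"slide": [0, 0, 0], "turn": [0, 0, 0], "fingers": 2}, {"slide": [0, 0, 0], "turn": [0, 0, 0], "fingers": 2}, {"slide": [0, 0, 0], "turn": [0, 0, 0], "fingers": 2}, {"slide": [0, 0.183, 0], "turn": [0.05, 0, 0], "fingers": 2}, {"slide": [0, 0.183, 0], "turn": [0.05, 0, 0], "fingers": 2}, {"slide": [0, 0.183, 0], "turn": [0.05, 0, 0], "fingers": 2}, {"slide": [0, 0.183, 0], "turn": [0.05, 0, 0], "fingers": 2}, {"slide": [0, 0.183, 0], "turn": [0.05, 0, 0], "fingers": 2}])

```text
time: 9.4
position: [0.5327, -0.1189, 0.1482]
ee_rot: [0.012, 0.994, -0.11, -0.001]
ft_force: [0.2, -1.5, 1.9]
width: 0.0324
gripper_force: 60.9
```

```bash
python3 - <<'E'
from h import *
err([.5328,-.1195,.148],-102.6)
import cv2
a=cv2.resize(robot.read_camera("scene")[165:255,180:270],(600,600),interpolation=3)
cv2.imwrite("pics/h1.png",a)
E
```

```text
t 9.4 pos [ 0.5327 -0.1189  0.1482] slide [0.02 0.05 0.02] turn [ 0.024 -0.    -0.001] w 0.0324 gf 60.930626560002565 F [ 0.2 -1.5  1.9] M [-0.15 -0.17  0.08]
```

View pics/h1.png

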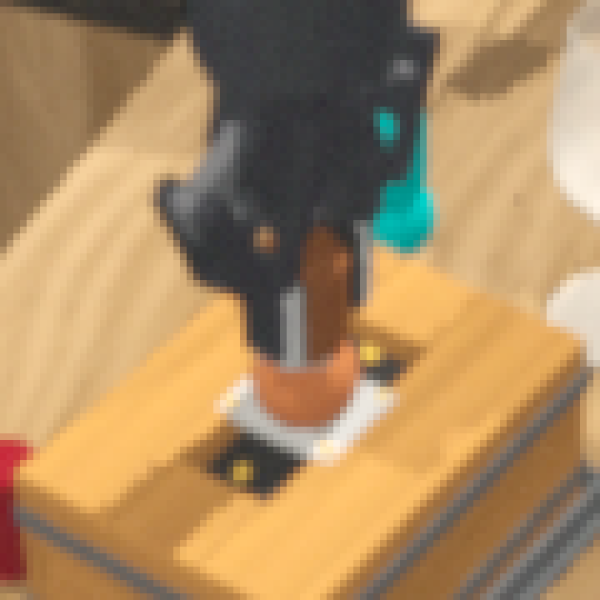

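Both marks sit symmetrically back at crop (371,355) and (242,469). Next: go upright, then a small test lift with a force check.

Call:
arm_command(motion=[{"slide": [0, 0.09, 0.0], "turn": [0.025, 0, 0], "fingers": 2}, {"slide": [0, 0, 0], "turn": [0, 0, 0], "fingers": 2}, {"slide": [0, 0, -0.05], "turn": [0, 0, 0], "fingers": 2}, {"slide": [0, 0, -0.05], "turn": [0, 0, 0], "fingers": 2}, {"slide": [0, 0, -0.05], "turn": [0, 0, 0], "fingers": 2}, {"slide": [0, 0, -0.05], "turn": [0, 0, 0], "fingers": 2}, {"slide": [0, 0, -0.05], "turn": [0, 0, 0], "fingers": 2}, {"slide": [0, 0, -0.05], "turn": [0, 0, 0], "fingers": 2}, {"slide": [0, 0, -0.05], "turn": [0, 0, 0], "fingers": 2}, {"slide": [0, 0, 0], "turn": [0, 0, 0], "fingers": 2}])

```text
time: 10.45
position: [0.5325, -0.1193, 0.1518]
ee_rot: [0.0, 0.994, -0.11, -0.0]
ft_force: [0.1, 0.5, -1.1]
width: 0.0323
gripper_force: 61.0
```

```bash
python3 - <<'E'
from h import *
err([.5328,-.1195,.148],-102.6)
E
```

```text
t 10.45 pos [ 0.5325 -0.1193  0.1518] slide [0.03 0.02 0.38] turn [ 0.     0.    -0.001] w 0.0323 gf 61.001756018958986 F [ 0.1  0.5 -1.1] M [ 0.01 -0.04 -0.05]
```

Call:
arm_command(motion=[{"slide": [0, 0, -0.05], "turn": [0, 0, 0], "fingers": 2}, {"slide": [0, 0, -0.05], "turn": [0, 0, 0], "fingers": 2}, {"slide": [0, 0, -0.05], "turn": [0, 0, 0], "fingers": 2}, {"slide": [0, 0, -0.05], "turn": [0, 0, 0], "fingers": 2}, {"slide": [0, 0, -0.05], "turn": [0, 0, 0], "fingers": 2}, {"slide": [0, 0, -0.05], "turn": [0, 0, 0], "fingers": 2}, {"slide": [0, 0, -0.05], "turn": [0, 0, 0], "fingers": 2}, {"slide": [0, 0, -0.05], "turn": [0, 0, 0], "fingers": 2}, {"slide": [0, 0, -0.05], "turn": [0, 0, 0], "fingers": 2}, {"slide": [0, 0, 0], "turn": [0, 0, 0], "fingers": 2}])

```text
time: 11.45
position: [0.5326, -0.1193, 0.1564]
ee_rot: [0.0, 0.994, -0.11, 0.0]
ft_force: [-1.0, -0.1, -1.9]
width: 0.0325
gripper_force: 61.0
```

Call:
arm_command(motion=[{"slide": [0, 0, -0.25], "turn": [0, 0, 0], "fingers": 2}, {"slide": [0, 0, -0.25], "turn": [0, 0, 0], "fingers": 2}, {"slide": [0, 0, -0.25], "turn": [0, 0, 0], "fingers": 2}, {"slide": [0, 0, -0.25], "turn": [0, 0, 0], "fingers": 2}, {"slide": [0, 0, -0.25], "turn": [0, 0, 0], "fingers": 2}, {"slide": [0, 0, -0.25], "turn": [0, 0, 0], "fingers": 2}, {"slide": [0, 0, -0.25], "turn": [0, 0, 0], "fingers": 2}, {"slide": [0, 0, -0.25], "turn": [0, 0, 0], "fingers": 2}, {"slide": [0, 0, -0.25], "turn": [0, 0, 0], "fingers": 2}, {"slide": [0, 0, 0], "turn": [0, 0, 0], "fingers": 2}])

```text
time: 12.45
position: [0.5329, -0.1193, 0.1792]
ee_rot: [0.0, 0.994, -0.11, 0.0]
ft_force: [-0.0, -0.6, -1.2]
width: 0.0325
gripper_force: 61.0
```

Call:
arm_command(motion=[{"slide": [0, 0, -0.3], "turn": [0, 0, 0], "fingers": 2}, {"slide": [0, 0, -0.3], "turn": [0, 0, 0], "fingers": 2}, {"slide": [0, 0, -0.3], "turn": [0, 0, 0], "fingers": 2}, {"slide": [0, 0, -0.3], "turn": [0, 0, 0], "fingers": 2}, {"slide": [0, 0, -0.3], "turn": [0, 0, 0], "fingers": 2}, {"slide": [0, 0, -0.3], "turn": [0, 0, 0], "fingers": 2}, {"slide": [0, 0, -0.3], "turn": [0, 0, 0], "fingers": 2}, {"slide": [0, 0, 0], "turn": [0, 0, 0], "fingers": 2}, {"slide": [0, 0, 0], "turn": [0, 0, 0], "fingers": 2}, {"slide": [0, 0, 0], "turn": [0, 0, 0], "fingers": 2}])

```text
time: 13.45
position: [0.5324, -0.1193, 0.1996]
ee_rot: [0.0, 0.994, -0.11, -0.0]
ft_force: [-0.1, -1.0, -1.1]
width: 0.0326
gripper_force: 61.0
```

```bash
python3 - <<'E'
from h import *
err([.5328,-.1195,.148],-102.6)
import cv2
a=cv2.resize(robot.read_camera("scene")[145:295,160:310],(600,600),interpolation=3)
cv2.imwrite("pics/i1.png",a)
E
```

```text
t 13.45 pos [ 0.5324 -0.1193  0.1996] slide [0.04 0.01 5.16] turn [ 0.     0.    -0.001] w 0.0326 gf 60.99622000940144 F [-0.1 -1.  -1.1] M [0.01 0.03 0.04]
```

View pics/i1.png

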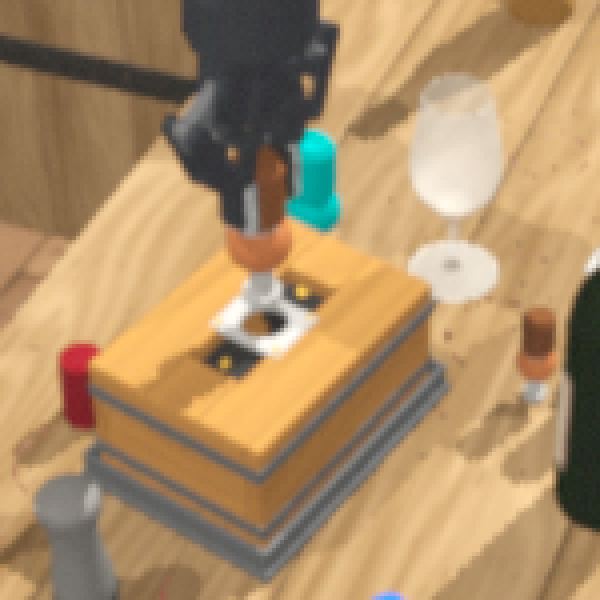

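The bung is out and upright, with its bead at crop (262,300) about 2 cm above the open hole at (265,322). The dispenser is down in its stand and the bystanders are unmoved.

```bash
python3 -c "
from bench import robot
print(robot.hand_in())"
```

```text
the job is handed in; nothing more can be done
None
```

I handed the job in with both bush halves pushed back and the bung held upright and still about 2 cm above its hole; the last picture shows the dispenser down in its stand and the glass, capsule and pump where they were.

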